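Take out the spent lamp tubes and change the starter

TASK

Service the microscope's light source: work every lamp tube in the rack (two or three of them) sideways out of its spring clips and lay each one in a groove of the return cradle. Only when all tubes are in the cradle, take the old starter out of its socket and leave it in the discard tray, then put the new starter fully home in the pocket and swing the locking lever shut over it. Leave the other things on the bench where they are.

Things in the scene. Friction and masses are not known exactly. Their poses are not given: they have to be found in the camera images.
- rack: lamp rack, fixed: grey plate 140 (x) x 250 (y) x 12 mm, origin under its centre, with places for tubes at y = -80, 0 and +80 mm. A tube there lies along x, axis 41 mm above the rack's underside, in two spring clips 10 mm wide, 38 mm either side of the tube's middle; the 66 mm between them is free over the plate for fingers
- clips (a point): the middle of the middle place, on the axis of a tube held there. Every clip has a closed back on the rack's +y side (to 20 mm from the axis) and a sprung steel finger hinged there, reaching over the top (to 56 mm above the rack's underside) with a nose down on the -y side, where there is a 2 mm high lip. The finger opens 0.4 rad at most: no pull straight up or endways frees a tube
- clips_out (a point): the point 26 mm to the rack's -y of the middle place. A tube pushed or rolled sideways to the rack's -y, rising about 2 mm over the lip, lifts the noses (10 to 20 N) and is clear of the clips 22 mm from its place, with nothing above it; there it can be lifted, or let go to drop on the plate, its axis then 11 mm above the plate
- tube0_center (a point): a lamp tube: 124 mm long over all, round body 18 mm in diameter (steel, white ceramic in the middle) and at each end a square plastic cap 22 x 22 mm, 12 mm long, which stops it rolling far on a table; 70 g. The point is its centre, on its axis; x runs along the tube. At the start it is held in one of the rack's three pairs of clips. May be absent
- tube1_center (a point): a lamp tube: 124 mm long over all, round body 18 mm in diameter (steel, white ceramic in the middle) and at each end a square plastic cap 22 x 22 mm, 12 mm long, which stops it rolling far on a table; 70 g. The point is its centre, on its axis; x runs along the tube. At the start it is held in one of the rack's three pairs of clips. May be absent
- tube2_center (a point): a lamp tube: 124 mm long over all, round body 18 mm in diameter (steel, white ceramic in the middle) and at each end a square plastic cap 22 x 22 mm, 12 mm long, which stops it rolling far on a table; 70 g. The point is its centre, on its axis; x runs along the tube. At the start it is held in one of the rack's three pairs of clips. May be absent
- cradle: return cradle, fixed: aluminium base plate 110 (x) x 195 (y) x 8 mm with three V grooves (45 degree sides) along its x, 70 mm apart in y. Each groove is made of two short V saddles, 8 mm thick, centred 34 mm either side of the middle, 38 mm high, open between them; a tube's caps overhang the saddles' outer sides, with 12 mm play either way. Origin under the centre of the plate
- groove0 (a point): groove at y = -70 mm of the cradle: the point where the centre of a tube lying in it belongs, 34 mm above the cradle's underside (26 mm above the plate); x along the groove
- groove1 (a point): groove at y = 0 mm of the cradle: the point where the centre of a tube lying in it belongs, 34 mm above the cradle's underside (26 mm above the plate); x along the groove
- groove2 (a point): groove at y = 70 mm of the cradle: the point where the centre of a tube lying in it belongs, 34 mm above the cradle's underside (26 mm above the plate); x along the groove
- socket: starter socket, fixed: black base 124 (x, from -68 to +56) x 60 (y) mm, 10 mm thick; origin under the centre of its pocket. The pocket is open on top, 42 (x) x 36 (y) mm inside, its floor 10 mm and its 6 mm thick walls' tops 24 mm above the underside. The lever's pivot post stands at x = -50 mm
- lever (a joint): locking lever, a flat steel bar 12 mm wide that swings level about the upright pivot, its underside 46.5 mm above the socket's underside, 2.5 mm above a seated starter's top. 0 = shut: it points along the socket's +x, across the pocket. It grows to 1.65 rad as it swings open, anticlockwise from above, to the socket's +y. Stays where it is left; under 1 N at the knob moves it
- lever_knob (a point): the lever's upright round black knob, 12 mm in diameter, 24 mm high, 94 mm from the pivot; the point is at half its height, 64.5 mm above the socket's underside; the bar's top is 12 mm below the point
- module_center (a point): the new starter: a grey plastic block 36 (x) x 30 (y) x 34 mm high (z), 60 g, with a black foot and a white top patch, standing by itself on the table at the start; the point is its centre. Its 36 mm side goes along the socket's x, either way round; seated, its centre is 27 mm above the socket's underside
- spent_center (a point): the old starter, the same make and size as the new one; at the start it sits in the socket's pocket (its top half stands clear of the walls). The point is its centre
- tray: discard tray, fixed: open black box 100 (x) x 120 (y) x 22 mm high, walls 4 mm, floor about 4 mm; origin under its centre
- mouse: white computer mouse, about 85 x 60 x 30 mm; bystander, origin at its underside
- tape: orange tape measure, 62 x 34 x 52 mm high; bystander, origin at its underside
- driver: screwdriver lying flat, 150 mm long; bystander, origin at its underside
- bottle: clear bottle, 68 mm diameter, 170 mm high; bystander, origin at its underside
- eyepiece: black eyepiece standing up, 38 mm diameter, 48 mm high; bystander, origin at its underside
- objective: steel objective lens standing up, 24 mm diameter, 46 mm high; bystander, origin at its underside
- dish: flat glass dish, 70 mm diameter, 16 mm high; bystander, origin at its underside
Things that resemble listed ones, but are neither listed nor needed, are in the scene too. Leave any red look-alike of the part that bears module_center alone. Leave any turquoise look-alike of the part that bears tube2_center alone.

How it is judged:
By the outcome, as a careful person would: the job done as asked, in the order asked, and still so for the second after the job is handed in, with the robot touching nothing.
Of tube0, tube1, tube2 only 2 to 3 are there at a start; the rules pass over those that are not, and their reading is None.
At some moment in a run one of module may be knocked a few centimetres aside while the robot is not near it.
Once in a run the grip may slacken for a moment while it holds something.
It also fails if it takes over 208 s, if anything falls off the work surface, if the arm or the gripper's body presses on something with over 40 N, if the wrist force passes 120 N, or if a joint passes its speed limit or range.

ROBOT

A 7-joint arm with a two-finger parallel gripper is mounted at the origin on the work surface. World frame = base frame: x ahead of the robot, y to its left, z up, the work surface at z = 0. Lengths are in m, angles in rad, forces in N, time in s.
With the tool pointing down it reaches from about 0.4 to 0.9 m from the base axis. Payload 5.5 kg.
Tool frame: the origin (TCP) lies midway between the tips of the shut fingers; the grasp point (between the pads) lies 19 mm behind it (manip.grip_depth is the distance from the TCP to the grasp point, in m); z points along the fingers, y is the line along which they close (so a half turn about z gives the same grasp; the last joint's range is limited). The gripper opens to 92 mm and grips with 3 to 60 N. Pads are 19 mm wide; open, the fingers measure 130 mm over their backs; the gripper's body (75 mm by 190 mm) begins 47 mm behind the grasp point.
Start: joints at [1.545, 0.501, -0.427, 1.55, 0.221, 1.138, -0.21], TCP at [0.185, -0.623, 0.227] pointing down, gripper open.
Joint ranges: [-2.88, 2.88], [-0.31, 2.03], [-1.54, 1.56], [0.2, 2.42], [-1.41, 4.55], [0.19, 2.02], [-2.57, 2.57]. Speed limits (rad/s): [2.57, 2.57, 3.14, 3.14, 3.14, 3.14, 3.14].

INTERFACE

Orientations are given as a unit quaternion [x, y, z, w].
In Python, from bench import manip, effector, viewer gives the robot as it stands. Calls block until the motion is done:
- manip.move_pose(position, orientation): joint-space move of the TCP to a pose.
- manip.servo_line(position, ori=None, vel=0.15): straight line of the TCP; ori=None keeps the orientation; vel is the mean speed in m/s.
- manip.movej(angles): joint-space move.
- effector.open_jaws() and effector.close(f_grip=None): open the fingers fully, or close them until they stop; f_grip is the grip in N (None keeps the last).
- manip.sleep(seconds).
- manip.solve_ik(position, orientation): joint angles nearest the present ones, or None.
- viewer.get_image(name): name is "scene" or "top"; returns the picture (420x560x3 uint8, red, green, blue); there is no depth.
- viewer.get_calibration(name): a dict with "vfov" (degrees; the focal length in pixels is half the picture's height over the tangent of half this angle, whatever the lens; pixels are square), "cx", "cy" (the principal point, pixels), "eye" and "attitude" of the camera in the world. Camera axes: x right, y down, z forward; pixel columns grow to the right and rows downward; lengths in m; the calibration is good to about 2 mm. A picture is of the moment at which its call begins. get_calibration takes no time and is no camera call.
A pose or a line that the arm cannot do raises manip.PlanningError and nothing moves.
- manip.hand_in(): hands the job in; it is judged then, once.
Readings, each from a call of its own:
- manip.current_clock(): time.
- manip.current_q(): joint angles.
- manip.current_joint_velocities(): joint speeds.
- manip.current_tau(): joint torques, N m.
- manip.current_tool_pos(): TCP position.
- manip.current_tcp_rot(): TCP orientation.
- manip.current_force(): force on the tool from outside, world axes, zero at the start.
- manip.current_wrist_torque(): the same for the moment, N m.
- manip.current_finger_gap(): finger opening in m.
- manip.current_gripper_force(): force on a finger pad.
Only numpy, scipy, OpenCV 4.12 (cv2) and the standard library are available. Lean on these libraries where they do the work, as an engineer would, in place of code of your own. Each camera call takes 0.05 s, during which the arm holds its last target. There are 200 camera calls.

## Working session

There is one attempt and no reset: what is moved stays moved. The work goes in short steps, each a Python script; the robot and the scene stay as the last script left them, time stands still between calls to the robot, and variables do not carry over. Pictures are saved under pics/ and viewed, at most 14 in all, crops included, and the job is handed in when it is done.

```bash
ls; mkdir -p pics; python3 - <<'E'
from bench import manip, effector, viewer
import cv2
for n in("scene","top"):
    im=viewer.get_image(n); cv2.imwrite(f"pics/{n}0.png",cv2.cvtColor(im,cv2.COLOR_RGB2BGR)); 
    cv2.imwrite(f"pics/{n}0big.png",cv2.resize(cv2.cvtColor(im,cv2.COLOR_RGB2BGR),(800,600),interpolation=cv2.INTER_CUBIC))
    print(n,viewer.get_calibration(n))
print(manip.current_clock(),manip.current_tool_pos(),manip.current_tcp_rot(),manip.grip_depth)
E
```

```text
pics
scene {'vfov': 51.459388374134775, 'cx': 281.2986431349442, 'cy': 206.4745586368288, 'eye': array([1.66905558, 0.61348033, 1.11561321]), 'attitude': array([ 0.4819285 ,  0.76571749, -0.36167299, -0.2249762 ])}
top {'vfov': 49.35758448700228, 'cx': 279.0814668772568, 'cy': 213.6160398262835, 'eye': array([0.25978088, 0.05199908, 1.33217936]), 'attitude': array([-0.66981211,  0.73387828, -0.08223631,  0.07753449])}
0.1 [ 0.18491322 -0.62248436  0.22576651] [ 9.89587932e-01  1.43926847e-01 -8.44063789e-05 -8.82909695e-04] 0.0188
```

View pics/scene0big.png

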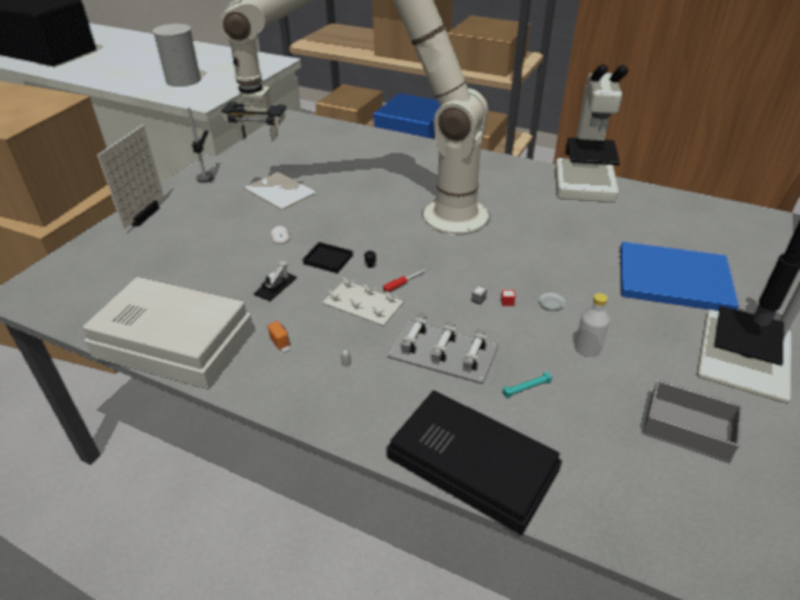

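View pics/top0big.png

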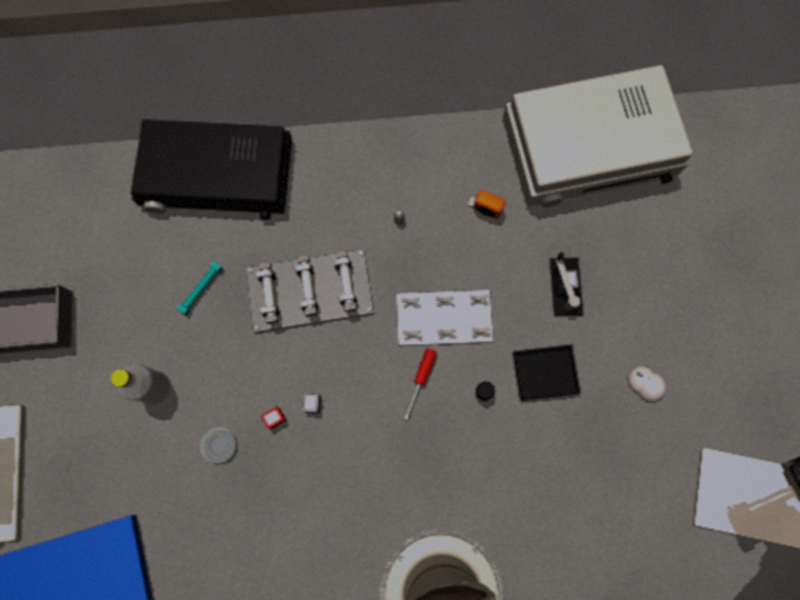

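The scene camera (800x600 view) shows the rack at (443,347) with 3 tubes, cradle (363,300), socket (275,281), tray (328,257) and grey starter (479,295). 
In the top view they are at rack (310,292), cradle (445,318), socket (567,285), tray (547,373) and grey starter (311,403). 
Look-alikes are the red starter at (273,418) and the turquoise tube at (200,288). I choose the grey block and the three white tubes in the rack. Next I'll take close crops.

```bash
cat > h.py <<'E'
import numpy as np, cv2
from scipy.spatial.transform import Rotation as R
from scipy.optimize import least_squares
from bench import manip, effector, viewer
CAL={n:viewer.get_calibration(n) for n in("scene","top")}
def proj(n,P):
    c=CAL[n]; f=210/np.tan(np.radians(c["vfov"])/2)
    p=R.from_quat(c["attitude"]).inv().apply(np.atleast_2d(P)-c["eye"])
    return np.c_[c["cx"]+f*p[:,0]/p[:,2], c["cy"]+f*p[:,1]/p[:,2]]
def unproj(n,uv,z):
    c=CAL[n]; f=210/np.tan(np.radians(c["vfov"])/2); uv=np.atleast_2d(uv)
    d=R.from_quat(c["attitude"]).apply(np.c_[(uv[:,0]-c["cx"])/f,(uv[:,1]-c["cy"])/f,np.ones(len(uv))])
    return c["eye"]+d*((z-c["eye"][2])/d[:,2])[:,None]
def tri(a,b):
    """a: px in scene, b: px in top -> point, residual px"""
    r=least_squares(lambda p:np.r_[proj("scene",p)[0]-a,proj("top",p)[0]-b],unproj("top",b,0.03)[0])
    return r.x,np.abs(r.fun).max()
def grab(n,k=1):
    return np.mean([viewer.get_image(n).astype(float) for _ in range(k)],0).astype(np.uint8)
def crop(im,x0,y0,w,h,s,name,step=10,lines=()):
    o=cv2.resize(cv2.cvtColor(im[y0:y0+h,x0:x0+w],cv2.COLOR_RGB2BGR),None,fx=s,fy=s,interpolation=cv2.INTER_CUBIC)
    for x in range(-(-x0//step)*step,x0+w,step):
        X=int((x-x0+.5)*s); cv2.line(o,(X,0),(X,6),(0,255,255),1); cv2.putText(o,str(x),(X-8,16),0,.33,(0,255,255),1)
    for y in range(-(-y0//step)*step,y0+h,step):
        Y=int((y-y0+.5)*s); cv2.line(o,(0,Y),(6,Y),(0,255,255),1); cv2.putText(o,str(y),(8,Y+4),0,.33,(0,255,255),1)
    for l in lines:
        cv2.polylines(o,[((np.asarray(l)-[x0,y0]+.5)*s).round().astype(np.int32)],False,(0,255,0),1)
    cv2.imwrite(f"pics/{name}.png",o)
E
python3 - <<'E'
from h import *
t=grab("top",8); s=grab("scene",8); np.savez("im0.npz",t=t,s=s)
crop(t,165,172,100,130,4.6,"tA"); crop(t,270,172,140,115,5.2,"tB")
crop(s,262,195,110,75,7,"sA"); crop(s,170,160,120,75,6.6,"sB")
E
```

```text
(no output)
```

View pics/tA.png

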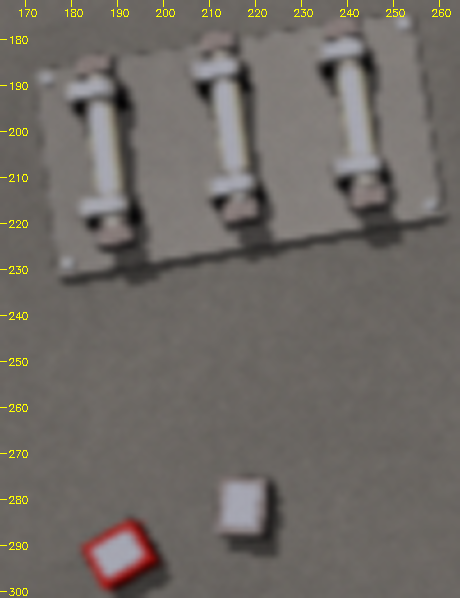

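View pics/tB.png

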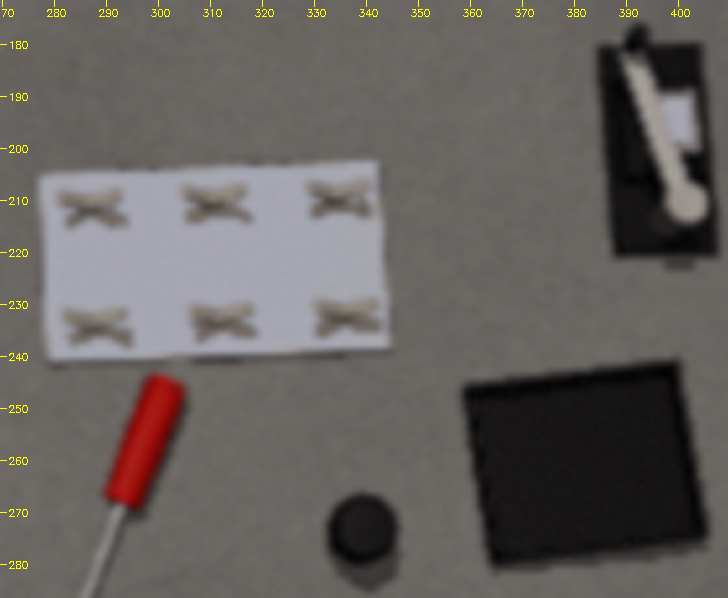

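View pics/sA.png

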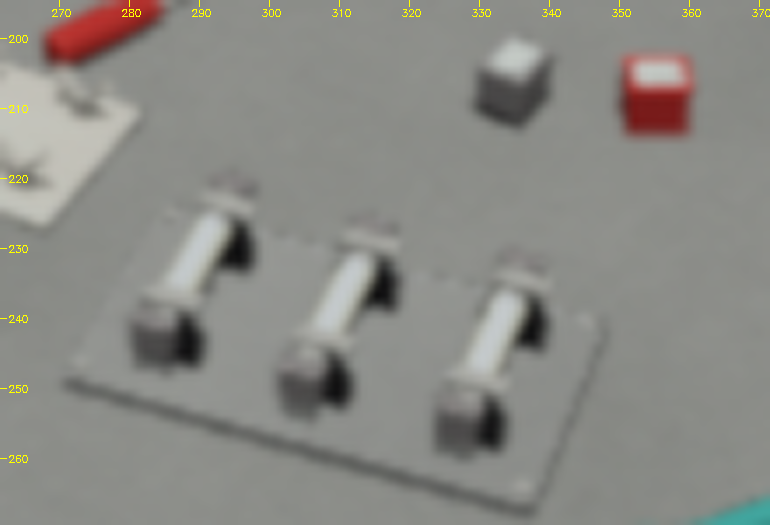

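View pics/sB.png

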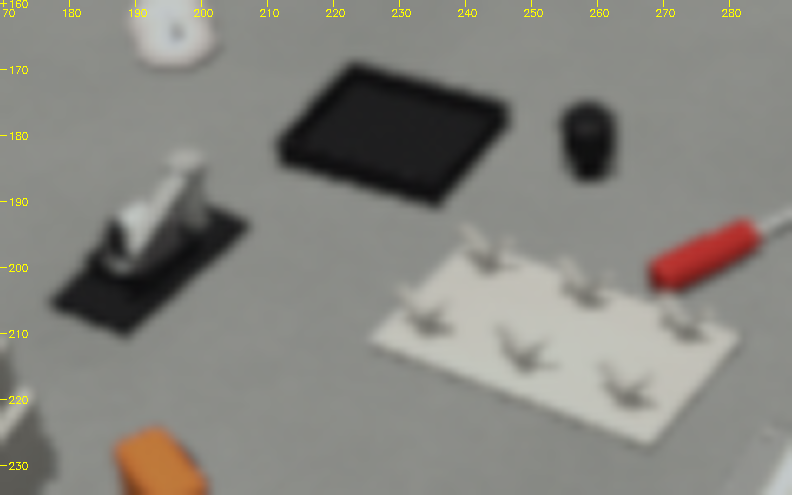

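All three rack places hold a white-ceramic tube: top crop (187,205), (214,200), (241,195). The grey starter is at (218,281), with red at (192,292) left alone. The lever (knob (391,179), pivot (401,210)) lies partly over the old starter at (400,195), so it must be swung open first. In the scene crop the dark closed backs are on the +y side of the tubes. Next I fit the poses from both views.

```bash
cat > fit.py <<'E'
from h import *
d=np.load("im0.npz"); t,s=d["t"],d["s"]
def fit(name,loc,top,sc,x0):
    loc=np.array(loc,float)
    mk=[(n,i,p) for n,l in(("top",top),("scene",sc)) for i,p in l.items()]
    def w(v): 
        return R.from_euler("z",v[2]).apply(loc)+[v[0],v[1],v[3]]
    def f(v):
        P=w(v); return np.concatenate([proj(n,P[i])[0]-p for n,i,p in mk])
    r=least_squares(f,x0,loss="soft_l1"); print(name,r.x.round(4),"res",np.abs(f(r.x)).round(1).reshape(-1,2).tolist()); return r.x
def box(x0,x1,y0,y1,z): return [[x1,y1,z],[x1,y0,z],[x0,y0,z],[x0,y1,z]]  # image order: TL,TR,BR,BL in top view
out={}
out["rack"]=fit("rack",box(-.07,.07,-.125,.125,.012),{0:(173.5,187),1:(253.5,175),2:(260.5,217.5),3:(178.3,229.5)},{0:(338,267),1:(270.5,248.5),2:(285.5,222),3:(348,240)},[.55,.15,.1,0])
out["cradle"]=fit("cradle",box(-.055,.055,-.0975,.0975,.008),{0:(277,205),1:(342,202.3),2:(344.3,238.2),3:(279,240.7)},{0:(268,226.3),1:(226,211.3),3:(281.5,210.5)},[.5,-.1,0,0])
out["socket"]=fit("socket",box(-.068,.056,-.03,.03,.010),{0:(385,180),1:(404,179.7),2:(407.3,220),3:(387.7,220.5)},{0:(188.5,210),1:(177,205.5),3:(207,193.5)},[.5,-.3,0,0])
out["tray"]=fit("tray",box(-.05,.05,-.06,.06,.022),{0:(358.5,246),1:(399.7,241),2:(405.5,275),3:(364,280)},{0:(235.5,189.5),1:(212,182.5),2:(223,169),3:(247,175.5)},[.4,-.3,0,0])
for n,a,b in(("module top",(334.5,203),(218,281.5)),("knob top?",(191,191),(391,179)),("spent patch",(190.3,192.5),(400,195)),("pivot top",(197.5,183.5),(401,210))): print(n,tri(a,b))
for i,y in enumerate((-.08,0,.08)):
    v=out["rack"]; P=R.from_euler("z",v[2]).apply([[0,y,.041]])+[v[0],v[1],0]
    print("place",i,P.round(4),proj("top",P).round(1),proj("scene",P).round(1))
np.savez("fit.npz",**out)
E
python3 fit.py
```

```text
rack [ 0.6147  0.2132  0.0694 -0.0012] res [[1.5, 0.3], [0.6, 1.1], [0.5, 1.0], [1.2, 2.3], [0.3, 0.0], [0.5, 0.7], [1.1, 1.5], [0.4, 0.3]]
cradle [ 0.5324 -0.0616 -0.0488 -0.0025] res [[0.1, 0.1], [0.0, 0.2], [0.4, 0.2], [0.6, 0.4], [0.1, 0.5], [0.9, 0.2], [0.3, 0.2]]
socket [ 0.581  -0.3242 -0.069  -0.006 ] res [[0.6, 0.3], [0.2, 0.2], [0.3, 0.1], [0.2, 0.2], [0.2, 0.1], [0.5, 0.1], [0.3, 0.1]]
tray [ 0.3976 -0.2541  0.0266 -0.0098] res [[0.1, 0.2], [0.5, 0.1], [0.2, 0.2], [0.0, 0.2], [0.2, 0.7], [1.0, 0.6], [0.2, 0.6], [0.2, 0.5]]
module top (array([0.37863253, 0.21941452, 0.03012831]), np.float64(0.006033509222675093))
knob top? (array([ 0.61606248, -0.29304248,  0.08719677]), np.float64(1.2343173204289997))
spent patch (array([ 0.57906857, -0.32619304,  0.04190796]), np.float64(0.4891864129829173))
pivot top (array([ 0.53156239, -0.31903842,  0.05671926]), np.float64(0.019047334807652305))
place 0 [[0.6203 0.1334 0.041 ]] [[241.8 195.6]] [[288.9 232.3]]
place 1 [[0.6147 0.2132 0.041 ]] [[214.7 199.9]] [[309.9 238. ]]
place 2 [[0.6092 0.293  0.041 ]] [[187.5 204.2]] [[331.5 243.8]]
```

```bash
cat > ov.py <<'E'
from h import *
d=np.load("im0.npz"); F=np.load("fit.npz")
def W(v,L): return R.from_euler("z",v[2]).apply(np.array(L,float))+[v[0],v[1],0]
def rect(x0,x1,y0,y1,z): return [[x0,y0,z],[x1,y0,z],[x1,y1,z],[x0,y1,z],[x0,y0,z]]
def model():
    o=[]
    r=F["rack"]; o+=[W(r,rect(-.07,.07,-.125,.125,.012))]
    for y in(-.08,0,.08): o+=[W(r,rect(a,a+.012,y-.011,y+.011,.052)) for a in(-.062,.05)]
    o+=[W(F["cradle"],rect(-.055,.055,-.0975,.0975,.008))]
    k=F["socket"]; o+=[W(k,rect(-.068,.056,-.03,.03,.01)),W(k,rect(-.018,.018,-.015,.015,.044)),W(k,rect(-.027,.027,-.024,.024,.024))]
    o+=[W(F["tray"],rect(-.05,.05,-.06,.06,.022))]
    return o
if __name__=="__main__":
    m=model()
    crop(d["t"],165,172,100,65,7.6,"a",lines=[proj("top",x) for x in m]); crop(d["t"],270,172,140,110,5.4,"b",lines=[proj("top",x) for x in m])
    crop(d["s"],262,195,110,75,6.9,"c",lines=[proj("scene",x) for x in m])
    ims=[cv2.imread(f"pics/{n}.png") for n in "abc"]
    for i in ims: print(i.shape)
E
python3 ov.py
```

```text
(494, 760, 3)
(594, 756, 3)
(518, 759, 3)
```

View pics/a.png

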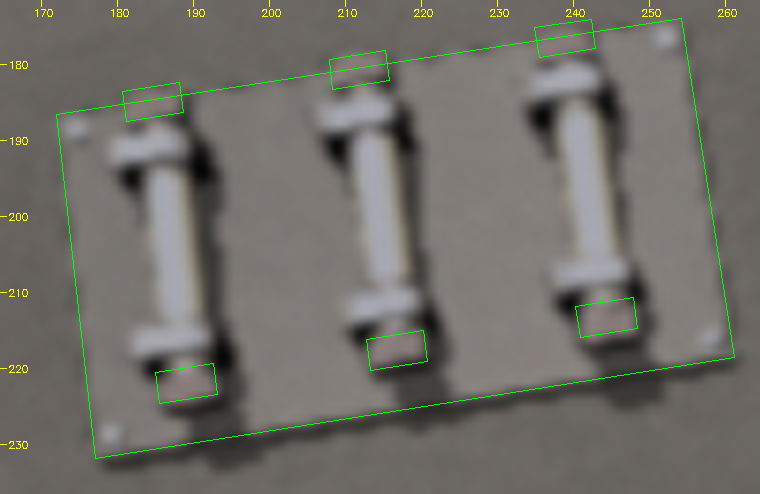

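View pics/b.png

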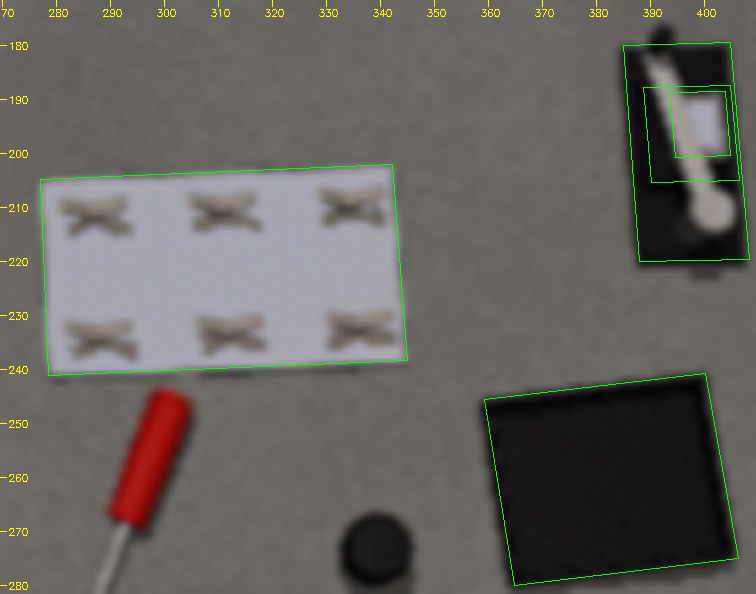

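The overlays fit to within about 1 px. The clip backs show dark on the left, which is +y, so the tubes come out towards -y. Starting with the first tube.

```bash
cat > act.py <<'E'
from h import *
F={k:v for k,v in np.load("fit.npz").items()}
GD=0.0188
def Q(psi): return (R.from_euler("z",psi)*R.from_quat([1,0,0,0])).as_quat()
def W(name,p): 
    v=F[name]; return R.from_euler("z",v[2]).apply(np.array(p,float))+[v[0],v[1],0]
def line(p,psi=None,vel=.25): manip.servo_line(np.array(p,float),None if psi is None else Q(psi),vel)
def st(msg): print(msg,"t%.1f"%manip.current_clock(),"gap%.4f"%manip.current_finger_gap(),"F",np.round(manip.current_force(),1),"p",np.round(manip.current_tool_pos(),4),flush=True)
def up(z=.17): p=np.array(manip.current_tool_pos()); p[2]=z; line(p,vel=.25)
def tube(yr,yg,first=False):
    a=F["rack"][2]; b=F["cradle"][2]; g=.041-GD
    manip.move_pose(W("rack",[0,yr,.13]),Q(a)); st("above")
    line(W("rack",[0,yr,g]),vel=.15); effector.close(30); st("grip")
    if not .012<manip.current_finger_gap()<.024: raise SystemExit("bad grip")
    line(W("rack",[0,yr-.008,g+.003]),vel=.05); st("p1")
    line(W("rack",[0,yr-.027,g+.0035]),vel=.06); st("p2")
    line(W("rack",[0,yr-.028,.11]),vel=.2); st("lift")
    o=np.sign(yg)
    hi=W("cradle",[0,yg+.005*o,.10]); lo=W("cradle",[0,yg+.005*o,.034-GD+(.007 if o else .003)])
    manip.move_pose(hi,Q(b)); st("over"); line(lo,vel=.12); st("low")
    if manip.current_finger_gap()<.012: raise SystemExit("lost tube")
    effector.open_jaws(); st("open"); up(.12); st("up")
E
python3 - <<'E'
from act import *
p=manip.current_tool_pos()
tube(-.08,0)
E
```

```text
above t4.0 gap0.0920 F [0.3 0.6 0.6] p [0.6206 0.1322 0.1299]
grip t6.0 gap0.0170 F [ 0.4  0.3 -0.4] p [0.6203 0.1333 0.0222]
p1 t6.3 gap0.0172 F [  2.9  13.  -10.7] p [0.6199 0.132  0.0248]
p2 t6.8 gap0.0168 F [ 0.7 -0.6 -0.3] p [0.6226 0.1052 0.0257]
lift t7.4 gap0.0173 F [ 0.9  0.  -0.9] p [0.6221 0.1048 0.1098]
over t8.1 gap0.0173 F [ 0.6  0.1 -0.4] p [ 0.5324 -0.061   0.0995]
low t9.0 gap0.0170 F [0.8 0.3 0.3] p [ 0.5328 -0.0609  0.0183]
open t10.2 gap0.0915 F [ 0.3 -0.3  0.5] p [ 0.5324 -0.0616  0.0182]
up t10.8 gap0.0919 F [-0.5 -0.5 -0.4] p [ 0.5326 -0.062   0.1206]
```

```bash
python3 - <<'E'
from act import *
tube(0,-.07); tube(.08,.07)
manip.move_pose([.45,-.35,.25],Q(0)); st("park")
t=grab("top",4); s=grab("scene",4); np.savez("im1.npz",t=t,s=s)
crop(t,165,165,250,130,3.2,"a1"); crop(s,165,150,190,125,4.2,"b1")
v=np.vstack([cv2.resize(cv2.imread(f"pics/{n}1.png"),None,fx=.7 if n=="a" else .7,fy=.7)[:, :556] for n in "ab"]); print(v.shape)
E
```

```text
above t11.9 gap0.0920 F [ 0.2 -1.1  0.2] p [0.6148 0.2109 0.1289]
grip t13.9 gap0.0174 F [-1.4  0.2  0.7] p [0.6147 0.2132 0.0222]
p1 t14.2 gap0.0170 F [  3.3  13.1 -12. ] p [0.6143 0.2117 0.025 ]
p2 t14.7 gap0.0169 F [ 0.6  0.1 -0.6] p [0.617  0.1851 0.0256]
lift t15.3 gap0.0173 F [-0.2 -1.2 -1.5] p [0.6167 0.1846 0.1099]
over t16.5 gap0.0171 F [ 0.1  0.3 -1.2] p [ 0.5295 -0.1348  0.1001]
low t17.3 gap0.0172 F [-0.2 -0.3 -1. ] p [ 0.5293 -0.1361  0.0226]
open t18.6 gap0.0917 F [0.5 0.4 0.7] p [ 0.5287 -0.1365  0.0222]
up t19.1 gap0.0919 F [-0.2  0.7 -0.4] p [ 0.5289 -0.1369  0.1207]
above t20.7 gap0.0917 F [ 0.6 -0.2  0.2] p [0.61   0.2908 0.1295]
grip t22.8 gap0.0171 F [ 0.   0.  -0.5] p [0.6092 0.293  0.0222]
p1 t23.1 gap0.0172 F [  2.8  12.8 -12.3] p [0.6087 0.2915 0.0251]
p2 t23.6 gap0.0170 F [ 1.3 -0.3 -0.5] p [0.6116 0.2649 0.0256]
lift t24.1 gap0.0168 F [ 0.4 -0.5 -1.2] p [0.6112 0.2645 0.1098]
over t25.1 gap0.0171 F [-0.5  0.1 -0.2] p [0.5366 0.0149 0.1001]
low t25.9 gap0.0169 F [ 0.1 -0.1 -0.8] p [0.5362 0.014  0.0219]
open t27.2 gap0.0918 F [0.3 0.9 0.7] p [0.536  0.0133 0.0222]
up t27.7 gap0.0914 F [-0.  -0.2 -0.3] p [0.5363 0.013  0.1207]
park t29.2 gap0.0919 F [0.4 0.3 0.1] p [ 0.4505 -0.3483  0.2495]
(659, 556, 3)
```

View pics/a1.png

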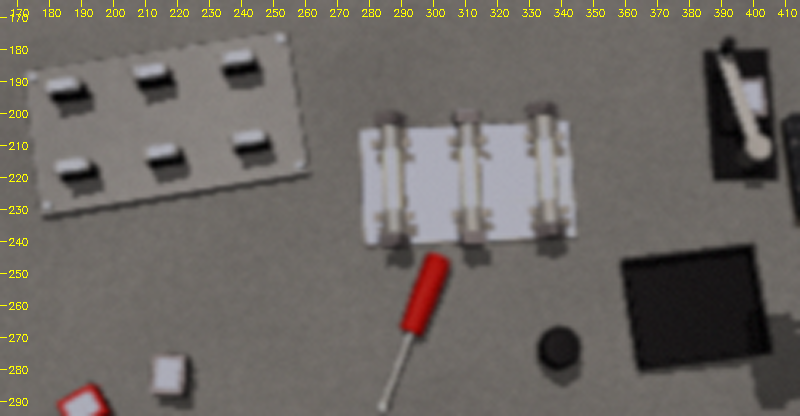

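All three tubes lie in the cradle grooves (top px about (288,220), (312,220), (337,218)). The clips are empty and the grey starter is still at (217,282). Now I swing the lever open and remove the old starter.

```bash
cat > lever.py <<'E'
from act import *
piv=W("socket",[-.05,0,0])
def sweep(a0,a1,psi_off,z,n=8,r=.094):
    for a in np.linspace(a0,a1,n+1)[1:]:
        line([piv[0]+r*np.cos(a),piv[1]+r*np.sin(a),z],a+psi_off,vel=.08)
E
python3 - <<'E'
from lever import *
k=unproj("top",(391.2,178.2),.0765)[0]; d=k-piv; a0=np.arctan2(d[1],d[0]); print("knob",k.round(4),"r",np.hypot(*d[:2]),"a0",a0, "joint",a0-F["socket"][2])
a1=1.55+F["socket"][2]
for off in(0,np.pi,-np.pi):
    for a in(a0,a1): print(off,a,manip.solve_ik([piv[0]+.094*np.cos(a),piv[1]+.094*np.sin(a),.057],Q(a+off)))
E
```

```text
knob [ 0.6228 -0.2994  0.0765] r 0.09410995285718465 a0 0.229003391077116 joint 0.2979951873694161
0 0.229003391077116 [ 0.96858842  0.91811524 -0.89093019  1.53814896  0.78098092  1.07085141
 -1.46106728]
0 1.4810082037077 [ 1.13408909  0.91688459 -1.13081685  1.82058035  0.95711446  1.07249514
 -0.46401772]
3.141592653589793 0.229003391077116 [ 1.13217929  1.18486786 -1.30989355  1.53251474  1.16432238  1.3444703
  1.49755676]
3.141592653589793 1.4810082037077 [ 0.00364103  0.61283255  0.45820148  1.85956268 -0.37986339  0.75620458
 -2.56159718]
-3.141592653589793 0.229003391077116 [ 1.13217929  1.18486786 -1.30989355  1.53251474  1.16432238  1.3444703
  1.49755676]
-3.141592653589793 1.4810082037077 [ 0.00364103  0.61283255  0.45820148  1.85956268 -0.37986339  0.75620458
 -2.56159718]
```

```bash
python3 - <<'E'
from lever import *
s0=F["socket"][2]; a0=.298+s0; a1=1.56+s0
P=lambda a,z:[piv[0]+.094*np.cos(a),piv[1]+.094*np.sin(a),z]
manip.move_pose(P(a0,.13),Q(a0)); line(P(a0,.058),vel=.15); effector.close(8); st("knob")
if manip.current_finger_gap()<.006: raise SystemExit("missed")
sweep(a0,a1,0,.058); st("swung")
effector.open_jaws(); up(.14); st("free")
# old starter
c=W("socket",[0,0,0]); 
manip.move_pose([c[0],c[1],.12],Q(s0)); line([c[0],c[1],.028],vel=.15); effector.close(25); st("spent")
if not .02<manip.current_finger_gap()<.04: raise SystemExit("bad grip")
line([c[0],c[1],.10],vel=.15); st("lifted")
t=W("tray",[0,0,0]); psi=F["tray"][2]
manip.move_pose([t[0],t[1],.10],Q(psi)); st("tray"); line([t[0],t[1],.0275],vel=.12); st("down")
effector.open_jaws(); up(.14); st("done")
manip.move_pose([.45,0.02,.25],Q(0)); st("park")
t=grab("top",4); s=grab("scene",4); np.savez("im2.npz",t=t,s=s)
crop(t,165,165,250,130,3.2,"a2"); 
E
```

```text
knob t32.3 gap0.0116 F [ 0.9 -0.2 -0.2] p [ 0.6228 -0.2995  0.058 ]
swung t35.0 gap0.0119 F [0.2 5.5 0.9] p [ 0.539  -0.2266  0.058 ]
free t36.8 gap0.0918 F [ 0.9 -0.5 -1.2] p [ 0.539  -0.2274  0.141 ]
spent t39.7 gap0.0296 F [0.8 0.7 0.2] p [ 0.581  -0.3241  0.028 ]
lifted t40.3 gap0.0298 F [-0.7  0.4 -1.1] p [ 0.5804 -0.3244  0.0996]
tray t41.1 gap0.0298 F [ 0.1 -0.9 -1. ] p [ 0.3981 -0.2546  0.1   ]
down t41.9 gap0.0295 F [-0.6  0.6 -1.4] p [ 0.3984 -0.2539  0.0277]
done t43.6 gap0.0919 F [-0.2  0.3 -1. ] p [ 0.3973 -0.2545  0.1401]
park t44.7 gap0.0921 F [-0.4 -0.2 -1.1] p [0.4496 0.0183 0.2491]
```

View pics/a2.png

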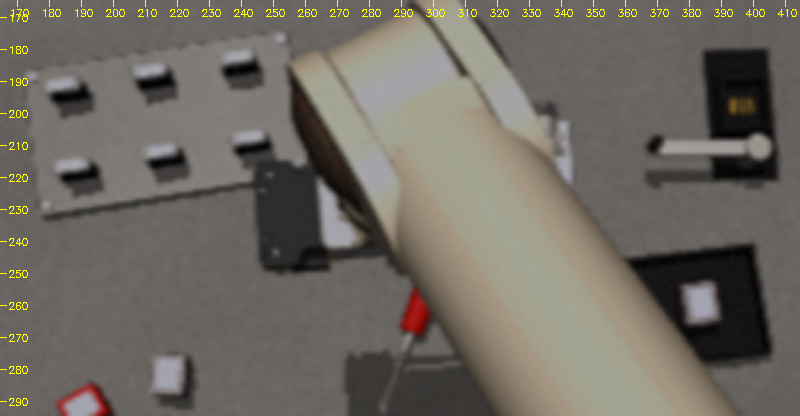

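The old starter is in the tray (382,259), the lever is open and the pocket is empty with its contacts at (396,197.5). The new starter is unmoved at (217,282). Next I measure its pose precisely.

```bash
cat > mod.py <<'E'
from h import *
def blob(im,uv,half,thr):
    x,y=np.round(uv).astype(int)-half; c=cv2.resize(cv2.cvtColor(im,cv2.COLOR_RGB2GRAY)[y:y+2*half+1,x:x+2*half+1],None,fx=8,fy=8,interpolation=cv2.INTER_CUBIC)
    m=(c>thr).astype(np.uint8); n,l,s,ce=cv2.connectedComponentsWithStats(m)
    i=1+np.argmax(s[1:,4]); cs,_=cv2.findContours((l==i).astype(np.uint8),0,2)
    rr=cv2.minAreaRect(max(cs,key=cv2.contourArea)); 
    return (np.array(ce[i])+.5)/8-.5+[x,y], cv2.boxPoints(rr)/8-.5+[x,y], (np.array(rr[1])/8).round(1)
def module(t,s,tu=(218,281.5),su=(334.5,203)):
    ct,bt,dt=blob(t,tu,9,135); cs,bs,ds=blob(s,su,7,150)
    P,res=tri(cs,ct); B=unproj("top",bt,.034)[:,:2]
    e=max((B[1]-B[0],B[2]-B[1]),key=np.linalg.norm); yaw=(np.arctan2(e[1],e[0])+np.pi/2)%np.pi-np.pi/2
    print("module patch",ct.round(1),cs.round(1),dt,ds,"P",P.round(4),"res%.2f"%res,"top@34",unproj("top",ct,.034)[0].round(4),"yaw%.3f"%yaw); return unproj("top",ct,.034)[0],yaw
E
python3 - <<'E'
from mod import *
d=np.load("im2.npz"); module(d["t"],d["s"])
from act import F,W
print(proj("top",W("socket",[0,0,.01])), unproj("top",(396.1,197.3),.010),F["socket"])
d0=np.load("im0.npz"); module(d0["t"],d0["s"])
g=cv2.cvtColor(d["t"],cv2.COLOR_RGB2GRAY); print(g[274:291,210:228:1])
E
```

```text
module patch [216.9 281.4] [335.  202.5] [ 8.1 10.2] [5.7 7. ] P [0.379  0.2218 0.0339] res0.10 top@34 [0.3789 0.222  0.034 ] yaw-0.096
[[396.22709135 197.45639546]] [[ 0.58151136 -0.32388145  0.01      ]] [ 0.58099717 -0.32418797 -0.0689918  -0.00595286]
module patch [216.9 281.4] [335.  202.5] [ 8.2 10.4] [5.7 6.8] P [0.379  0.2219 0.0338] res0.09 top@34 [0.3789 0.222  0.034 ] yaw-0.110
[[102 100  99 101 101 103 103  99  96  95  97 101 101 100 102 103 102 102]
 [101 100 102 107 105 105 104  96  90  86  91  96  93  89  96 102 104 101]
 [102 101 107 116 123 126 126 123 119 117 122 119 100  76  79  98 106 102]
 [ 99 104 113 128 141 154 155 152 150 149 147 134 100  58  62  87 101 101]
 [100 101 113 132 152 163 164 163 163 162 156 139  97  45  46  80  99 102]
 [100  97 110 136 155 162 166 165 164 165 160 142  99  44  39  72  95 102]
 [ 99  97 108 138 157 163 165 165 165 164 154 136  98  44  35  63  86 100]
 [101  97 108 136 157 163 165 164 165 162 148 127  94  43  38  63  87 100]
 [104  97 105 135 158 164 164 165 164 161 150 129  92  42  39  70  93 103]
 [103  99 109 140 159 165 165 166 164 164 150 127  92  41  37  63  88 102]
 [102 101 115 143 162 165 165 164 165 163 144 117  82  41  39  58  81 100]
 [102 105 121 142 157 162 162 161 161 160 143 109  68  36  42  59  81  99]
 [100 110 123 131 140 142 143 146 146 144 137 104  60  35  45  63  84 100]
 [102 110 115 115 117 118 121 122 122 121 116  90  48  32  50  74  95 102]
 [102 103  95  84  72  68  65  68  68  67  67  54  33  31  51  78  98 103]
 [102 102  97  89  75  56  50  50  47  43  45  44  40  44  55  77  99 104]
 [102 101 101  98  82  61  55  54  53  53  54  54  53  52  58  77  98 105]]
```

```bash
cat > ins.py <<'E'
from mod import *
from act import *
OX=.006
E
python3 - <<'E'
from ins import *
P,yaw=module(grab("top",2),grab("scene",2)); yaw=-.10 if abs(yaw+.1)<.04 else yaw
if np.linalg.norm(P[:2]-[.379,.222])>.004: raise SystemExit("moved")
g=P[:2]+OX*np.array([np.cos(yaw),np.sin(yaw)])
manip.move_pose([*g,.12],Q(yaw)); line([*g,.018],vel=.15); effector.close(25); st("grip")
if not .02<manip.current_finger_gap()<.04: raise SystemExit("bad grip")
up(.12); st("up")
s0=F["socket"][2]; c=W("socket",[OX,0,0])
manip.move_pose([c[0],c[1],.12],Q(s0)); st("over")
line([c[0],c[1],.055],vel=.12); st("near")
im=grab("scene",2); crop(im,165,150,100,75,8,"s3"); 
E
```

```text
module patch [216.9 281.4] [335.  202.5] [ 8.1 10.3] [5.7 7. ] P [0.379  0.2219 0.034 ] res0.10 top@34 [0.3789 0.222  0.034 ] yaw-0.125
grip t48.2 gap0.0298 F [ 0.9  0.5 -1. ] p [0.3848 0.2214 0.018 ]
up t48.8 gap0.0297 F [ 0.1  0.9 -0.7] p [0.3851 0.2213 0.1204]
over t50.9 gap0.0300 F [ 0.6  0.4 -1.1] p [ 0.5878 -0.3223  0.12  ]
near t51.6 gap0.0302 F [ 0.3  0.5 -0.6] p [ 0.5875 -0.3246  0.0553]
```

View pics/s3.png

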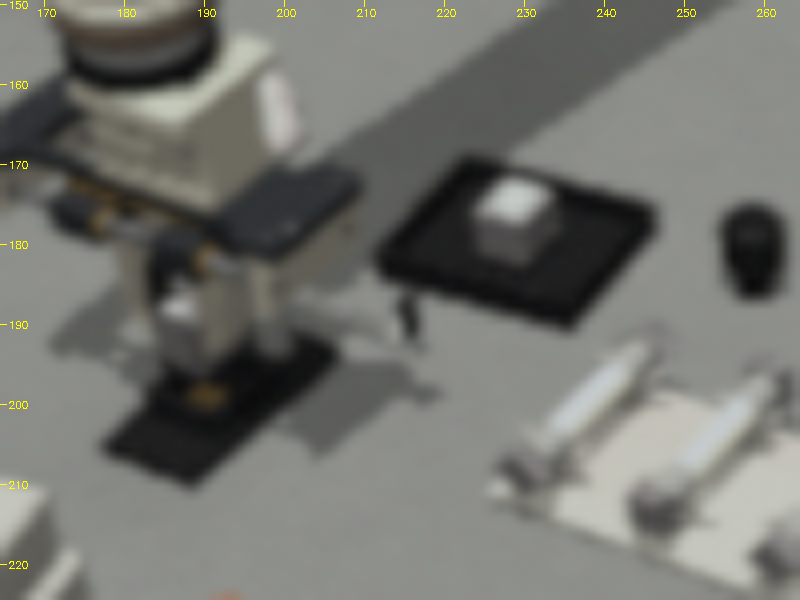

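The starter is held above the pocket ((187,192), with the contacts at (190,199)) and the grip is intact. I lower it with a force check.

```bash
cat > low.py <<'E'
from ins import *
s0=F["socket"][2]
def lower(dx=0,dy=0,z0=.050,z1=.0285,step=.0025):
    c=W("socket",[OX+dx,dy,0])
    for z in np.arange(z0,z1-1e-6,-step):
        line([c[0],c[1],max(z,z1)],vel=.03); f=manip.current_force()
        if f[2]>5: st("contact"); return z
    return z1
E
python3 - <<'E'
from low import *
z=lower(); st("z%.4f"%z)
E
```

```text
z0.0285 t54.0 gap0.0298 F [0.1 0.5 0.2] p [ 0.5868 -0.3245  0.0298]
```

```bash
python3 - <<'E'
from low import *
from lever import sweep,piv
z=lower(z0=.0275,z1=.0265,step=.001); st("seat z%.4f"%z)
effector.open_jaws(); st("open"); up(.12)
effector.close(10); c=W("socket",[0.004,0,0]); line([c[0],c[1],.06],vel=.15)
for z in np.arange(.052,.0415,-.0015):
    line([c[0],c[1],z],vel=.03)
    if manip.current_force()[2]>6: break
st("press"); up(.14)
effector.open_jaws()
P=lambda a,z:[piv[0]+.094*np.cos(a),piv[1]+.094*np.sin(a),z]
a1=1.56+s0
manip.move_pose(P(a1,.14),Q(a1)); line(P(a1,.058),vel=.15); effector.close(8); st("knob")
if manip.current_finger_gap()<.006: raise SystemExit("missed")
sweep(a1,s0-.01,0,.058,n=10); st("shut")
effector.open_jaws(); up(.15); st("free")
manip.move_pose([.25,-.5,.25],Q(0)); st("park")
t=grab("top",4); s=grab("scene",4)
crop(t,370,165,50,45,8,"a4"); crop(s,165,170,50,45,8,"b4")
crop(t,160,165,260,135,3,"c4",step=20)
cv2.imwrite("pics/m4.png",np.vstack([np.hstack([cv2.imread("pics/a4.png"),cv2.imread("pics/b4.png")])[:,:780][:190+5], cv2.imread("pics/c4.png")[:, :780]]) if False else np.hstack([cv2.imread("pics/a4.png"),cv2.imread("pics/b4.png")]))
E
```

```text
contact t54.5 gap0.0300 F [-2.6  1.   8.3] p [ 0.5876 -0.3249  0.0279]
seat z0.0265 t54.5 gap0.0300 F [-2.6  1.   8.3] p [ 0.5876 -0.3249  0.0279]
open t55.6 gap0.0919 F [ 0.6 -0.4 -0.7] p [ 0.587  -0.3246  0.0265]
press t60.0 gap0.0008 F [-2.8  1.7  9.2] p [ 0.5851 -0.3245  0.0444]
knob t65.1 gap0.0112 F [ 0.4 -0.1  0.7] p [ 0.5386 -0.227   0.058 ]
shut t68.4 gap0.0116 F [-3.  -0.9  1.9] p [ 0.6249 -0.3269  0.0579]
free t70.3 gap0.0918 F [-0.1 -0.3 -1.1] p [ 0.6254 -0.3285  0.1516]
park t71.8 gap0.0915 F [ 0.9  0.4 -0.5] p [ 0.2515 -0.4994  0.2496]
```

View pics/m4.png

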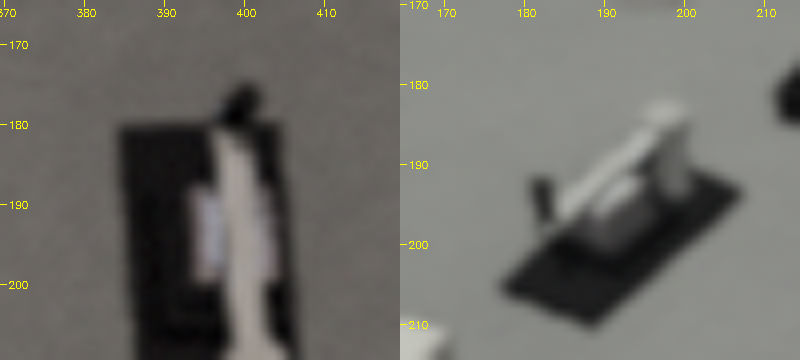

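View pics/c4.png

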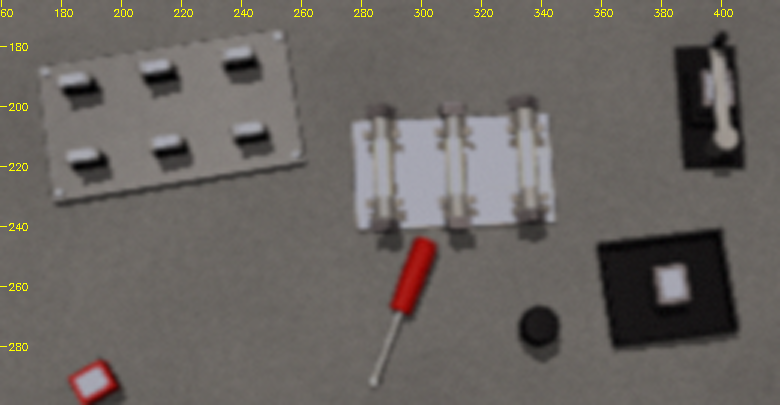

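The new starter is seated under the shut lever (knob (400,177)), the old one is in the tray at (384,258), and the tubes are in the grooves. I'll check the lever angle and the -y tube's position along its groove numerically.

```bash
python3 - <<'E'
from lever import *
t=grab("top",2); g=cv2.cvtColor(t,cv2.COLOR_RGB2GRAY)
s0=F["socket"][2]
for a in(0,.05,.1): print(a,proj("top",[[piv[0]+.094*np.cos(a+s0),piv[1]+.094*np.sin(a+s0),.0765]]).round(1))
m=np.argwhere(g[172:180,393:408]<50); print("knob dark",(m.mean(0)+[172,393]).round(1),g[174:181,394:406].tolist())
for y in(-.07,0,.07): print(y,[proj("top",W("cradle",[[x,y,.045]][0])).round(1).tolist() for x in(-.062,.062)])
for c in(336,312,288): print(c,[ (r,int(g[r,c-2+ (0 if r>215 else -1)])) for r in (*range(192,206),*range(230,246))])
E
```

```text
0 [[400.7 176.6]]
0.05 [[399.1 176.7]]
0.1 [[397.5 176.9]]
knob dark [177.9 399.6] [[99, 100, 98, 99, 95, 94, 94, 98, 98, 99, 99, 96], [100, 98, 97, 98, 92, 78, 64, 69, 85, 94, 99, 98], [98, 99, 99, 93, 77, 53, 34, 38, 68, 92, 96, 98], [98, 96, 94, 81, 54, 30, 19, 27, 58, 86, 98, 98], [100, 96, 91, 74, 35, 11, 13, 32, 66, 94, 99, 97], [89, 85, 72, 47, 19, 2, 15, 39, 69, 87, 91, 93], [57, 57, 56, 46, 26, 11, 19, 29, 45, 53, 62, 81]]
-0.07 [[[337.1, 238.8]], [[334.1, 196.8]]]
0 [[[312.6, 239.8]], [[310.2, 197.8]]]
0.07 [[[288.1, 240.9]], [[286.1, 198.8]]]
336 [(192, 104), (193, 105), (194, 106), (195, 104), (196, 96), (197, 83), (198, 78), (199, 75), (200, 81), (201, 123), (202, 134), (203, 133), (204, 132), (205, 129), (230, 111), (231, 109), (232, 107), (233, 103), (234, 95), (235, 85), (236, 79), (237, 76), (238, 70), (239, 49), (240, 53), (241, 57), (242, 61), (243, 58), (244, 70), (245, 94)]
312 [(192, 101), (193, 101), (194, 102), (195, 103), (196, 105), (197, 102), (198, 108), (199, 114), (200, 111), (201, 106), (202, 99), (203, 85), (204, 112), (205, 129), (230, 128), (231, 122), (232, 118), (233, 116), (234, 115), (235, 113), (236, 115), (237, 113), (238, 105), (239, 96), (240, 87), (241, 48), (242, 52), (243, 65), (244, 65), (245, 67)]
288 [(192, 100), (193, 98), (194, 99), (195, 96), (196, 98), (197, 98), (198, 98), (199, 92), (200, 87), (201, 81), (202, 79), (203, 86), (204, 119), (205, 132), (230, 148), (231, 134), (232, 125), (233, 127), (234, 125), (235, 123), (236, 120), (237, 108), (238, 94), (239, 83), (240, 82), (241, 73), (242, 61), (243, 86), (244, 75), (245, 65)]
```

```bash
python3 - <<'E'
from lever import *
s0=F["socket"][2]; effector.close(10)
K=lambda off,z:W("socket",[.044,off,z])
psi=s0+np.pi/2
manip.move_pose(K(.04,.13),Q(psi)); line(K(.04,.060),vel=.15); st("beside")
for o in np.arange(.024,.0105,-.0015):
    line(K(o,.060),vel=.03); f=manip.current_force()
    if np.hypot(f[0],f[1])>5: break
st("push%.4f"%o)
line(K(.04,.060)); up(.15); manip.move_pose([.25,-.5,.25],Q(0)); st("park")
g=cv2.cvtColor(grab("top",2),cv2.COLOR_RGB2GRAY); m=np.argwhere(g[172:180,393:408]<50); print("knob dark",(m.mean(0)+[172,393]).round(1))
E
```

```text
beside t76.0 gap0.0004 F [1.3 0.2 0.6] p [ 0.6279 -0.2878  0.0605]
push0.0135 t78.5 gap0.0004 F [-0.6  5.1  1.3] p [ 0.6261 -0.3114  0.0599]
park t80.9 gap0.0007 F [0.1 0.5 0. ] p [ 0.2517 -0.4992  0.2496]
knob dark [177.7 399.9]
```

The lever is against its stop and everything is in place, so I'm handing in.

```bash
python3 -c "
from bench import manip
print(manip.hand_in())"
```

```text
the job is handed in; nothing more can be done
None
```

I handed the job in at about 81 s: all three tubes are in the cradle, the old starter is in the discard tray, and the new starter is fully home with the lever shut against its stop; no verdict came back.

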